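# Clip the welder's spindle and switch its isolator on

### The arm

A 6-joint arm with a two-finger parallel gripper is mounted at the origin on the work surface. World frame = base frame: x ahead of the robot, y to its left, z up, the work surface at z = 0. Lengths are in m, angles in degrees, forces in N, time in s.
With the tool pointing down it reaches from about 0.4 to 0.825 m from the base axis. Payload 7 kg.
Tool frame: the origin (TCP) lies at the very end of the fingers, on their centre line; the grasp point (between the pads) lies 19 mm behind it; z points along the fingers, y is the line along which they close (so a half turn about z gives the same grasp; the last joint's range is limited). The gripper opens to 88 mm and grips with 3 to 60 N. Pads are 19 mm wide; open, the fingers measure 130 mm over their backs; the gripper's body (78 mm by 193 mm) begins 47 mm behind the grasp point.
Start: joints at [84.173, 20.546, 0.682, 0, -70.136, -16.507], TCP at [0.257, 0.624, 0.227] pointing down, gripper open.
Joint ranges: [-176.03, 176.03], [-82.01, 121.73], [-58.28, 71.71], [-173.87, 95.51], [-174.79, -0.11], [-173.66, 173.66]. Speed limits (degrees/s): [136.94, 136.94, 172.46, 180, 180, 180].

### API

Orientations are given as [roll, pitch, yaw] about the fixed x, y, z axes, in that order (R = Rz(yaw) Ry(pitch) Rx(roll)).
In Python, from plant import ctrl gives the robot as it stands.
- The arm moves only by the tool carry_out, never from a script. Its argument "deltas" is a list that holds one entry, the list of rows, each a list of 5 numbers: the shift along the tool's x, y, z scaled (see below), then the turn about the tool's z scaled (see below), then the opening, from -1 (shut) to 1 (fully open). A call has 1 to 5 rows; each row is the pose to reach, as a shift and turn from the pose commanded when the call began, along the tool's axes at that moment, turning the shorter way round; what a row does not reach only later rows make up. The controller multiplies each number of a shift by 20 cm and each number of a turn by 2 pi rad. A row lasts 1/10 s, in which the tool goes at most 50 mm and 8.59 degrees, less where a joint would pass 70% of its speed; a pose out of reach is approached as far as the arm can. A call with a number of a shift or a turn outside -1 to 1 is refused whole. A call with a gripper value outside its range is refused whole. The fingers move at their own pace and stop on an object; the grip force is fixed at half the most. Time passes only in rows, so rows that repeat a pose let the fingers close. It gives the time, the measured TCP pose, the force, the opening and the grip force at its end, in the units of the state.
- ctrl.get_obs(): the state, without advancing time (a new reading comes with each control period).
- ctrl.snapshot(name): name is "side" or "top" or "wrist"; returns a dict with "color" (480x640x3 uint8, red, green, blue), "camera_matrix" (3x3 intrinsics, pixels), "k1" (the pictures are not rectified: a ray, as slopes to the right and down, at radius r is drawn at 1 + k1 r^2 times it, then the intrinsics apply), "R" (3x3) and "t" (3): a world point X has camera coordinates R X + t. Camera axes: x right, y down, z forward; pixel columns grow to the right and rows downward; lengths in m; the calibration is good to about 2 mm. A picture is of the moment at which its call begins. There is no depth.
- ctrl.close_job(): hands the job in; it is judged then, once.
Trained networks look in a picture, given as the dict that the camera call returned (one of the last four; its "shot" number tells which), for a name from the list of things; names that differ only in an ending like _2 or _b are one class to them, and where a whole thing is asked for, a point or a joint stands for the part that bears it (a point fixed in the world has none). Each returns a list of dicts, best first, with "p" (0 to 1); they miss things now and then, are a little off and sometimes report something else, mostly with a low value. They report only what shows in the picture. A call takes as long as a camera call. They do not tell look-alikes from the thing itself.
- ctrl.search_frame(picture, name): "centre" ([column, row] in pixels, amid what is visible of it).
- ctrl.silhouettes(picture, name): "mask" (480x640 bool, what is visible of it) and "centre" ([column, row] in pixels, amid what is visible of it).
- ctrl.spot_point(picture, name): "centre" ([column, row] in pixels: a listed point, or the origin of a listed thing).
The state is a dict: "clock": time; "joint_pos": joint angles; "qvel": joint speeds; "tau": joint torques, N m; "tool_pos": TCP position; "orientation": TCP orientation; "force": force on the tool from outside, world axes, zero at the start; "moment": the same for the moment, N m; "opening": finger opening in m; "gripper_force": force on a finger pad.
Only numpy, scipy, OpenCV 4.12 (cv2) and the standard library are available. Lean on these libraries where they do the work, as an engineer would, in place of code of your own. Each camera call takes 0.05 s, during which the arm holds its last target. There are 200 camera calls.

### The job

Take the narrower of the two open steel clips from the grey rack and push it down over the sloping shaft, square into the shaft's groove, until it snaps fully home, and let go of it. Then switch the machine on: flip the large toggle under the cross beam over to its other side until it clicks and stays there. Leave the wide clip, the small toggle, the spray can and the jar alone.

Things in the scene. Friction and masses are not known exactly. Their poses are not given: they have to be found in the camera images.
- clip: Clip to fit: loose flat inverted U of bare steel, 10 mm thick (x), 66 wide (y), ~0.28 kg, same front and back. Origin: centre of its bore; z points from the open mouth to the tab. Legs end at z=-30 mm; slot 33 mm wide (mouth flared to ~40), closed at z=+13; web to z=+33. Starts upright on its legs in one of the rack's slots, origin 42 mm above the table, x along the rack's x.
- clip_tab (a point): Middle of the clip's flat grip tab, 50.5 mm above the clip's origin along its z. The tab is 40 mm wide (y), 10 mm thick (x), from z=+33 to z=+68 mm (110 mm above the table at the start).
- wide_clip: Bystander: similar but wider, taller steel clip (92 mm wide, slot 54 mm, top 134 mm above the table) standing in the rack's other slot, 80 mm from the first along the rack's x. Leave it there. Origin 50 mm above the table, axes as for clip.
- rack: Fixed grey plastic rack, 150 (x) x 110 (y) x 12 mm base; origin at the centre of its underside. Two slots along y, centred at x=-40 and +40 mm, 14 mm wide, walls 9 mm thick that rise to 34 mm above the table.
- shaft: Fixed steel shaft, 36 mm diameter, x=-62 to +58 mm. Origin: on its axis, mid-groove, 115 mm above the table. x: along the axis, rising 30 degrees, roughly to the robot's left; y level; z square to the shaft, 30 degrees from vertical, leaning towards the low end. The clip goes on along -z and is home when its origin and axes match these (either face forward). A 46 mm block holds it at x=-82 to -42.
- groove (a point): Middle of the shaft's groove (the shaft's origin). Groove 14 mm wide along x, bottom diameter 26 mm, between collars of 44 mm diameter (to x=+-16 mm, mouths chamfered). Sprung balls stand out of its sides to y=+-16 mm; ribs in the clip's legs snap over them: 5 to 20 N pushes the clip home, where it stays.
- bracket: Fixed bracket that carries the shaft; base plate 170 (x, from -105 to +65) x 100 x 14 mm; origin on the table straight below the groove; same yaw as the shaft.
- isolator: Fixed black housing of the large toggle, 70 (x) x 60 (y) x 30 mm, in one of the console's two places. Origin: centre of its underside, 50 mm above the table; axes parallel to the console's: y along the row of switches, roughly towards the robot. The lever's pivot lies at z=+30 mm (80 mm above the table), its axis along x.
- toggle (a joint): Angle of the large steel lever, 85 mm long from its pivot, 12 mm thick at the root, 20 mm near the tip. 0 = off, leaning 0.45 rad to the housing's +y; 0.45 = upright, the snap-over centre; 0.90 = on, leaning 0.45 rad to -y. It is driven from the centre to the nearer end: about 6 N near the tip starts it, falling to none at the centre, past which it snaps over alone.
- toggle_tip (a point): The tip of the large toggle's lever, on its centre line (85 mm from the pivot).
- lamp_switch: Fixed black housing of the small toggle, 50 x 45 x 20 mm, in the console's other place, 112 mm from the isolator along the console's y; origin at the centre of its underside, 50 mm above the table, axes as for the isolator.
- lamp_toggle (a joint): Small toggle lever (48 mm long, up to 12 mm thick), same kind of motion; 0 at the start, leaning to +y. It must stay there.
- console: Fixed console, base 120 (x) x 280 (y) mm, origin at the centre of its underside; its open -x side faces the bench's middle (roughly the robot's right). A plinth 50 mm high carries the housings at x=-18, y=+56 and -56 mm (same yaw). Two 24 mm posts at x=+16, y=+-128 mm hold the cross beam.
- beam (a point): Centre of the console's cross beam: 280 mm along y, x=-10 to +30 mm, 225 to 255 mm above the table. It hangs over the +x side of the levers (its near face is only 8 mm beyond their plane), so the tool must come in tilted some 30 to 40 degrees, from the console's -x side.
- spray_can: Bystander: loose upright metal can, 52 mm diameter, 120 mm high, in front of the robot's base; origin at the centre of its underside.
- jar: Bystander: loose upright white jar, 70 mm diameter, 90 mm high, beyond the rack; origin at the centre of its underside.
Things that resemble listed ones, but are neither listed nor needed, are in the scene too. What is shaped like the bracket but blue is not meant.

How it is judged:
By the outcome, as a careful person would: the job done as asked, in the order asked, and still so for the second after the job is handed in, with the robot touching nothing.
It also fails if it takes over 50 s, if anything falls off the work surface, if the arm or the gripper's body presses on something with over 40 N, if the wrist force passes 120 N, or if a joint passes its speed limit or range.

## Working session

There is one attempt and no reset: what is moved stays moved. The work goes in short steps, Python scripts to look and compute and a tool call to move; the robot and the scene stay as the last step left them, time stands still between calls to the robot, and variables do not carry over. Pictures are saved under pics/ and viewed, at most 10 in all, crops included, and the job is handed in when it is done.

Besides the shell and the picture viewer there is one more tool, called as name(argument=value, ...), one argument or row to a line, values as JSON. carry_out: Moves the arm, as the interface text tells. Its arguments: {"type":"object","properties":{"deltas":{"type":"array"}},"required":["deltas"]}

```bash
ls; mkdir -p pics; python3 - <<'E'
from plant import ctrl
import cv2,json
print(ctrl.get_obs())
ims=[]
for n in ("side","top","wrist"):
    p=ctrl.snapshot(n); cv2.imwrite(f"pics/{n}0.png",p["color"][...,::-1])
    print(n,p["camera_matrix"].tolist(),p["k1"],p["R"].tolist(),p["t"].tolist())
    for k in ["clip","clip_tab","wide_clip","rack","shaft","groove","bracket","isolator","toggle_tip","lamp_switch","console","beam","spray_can","jar"]:
        r=ctrl.spot_point(p,k)
        print(k,[([round(float(c)) for c in d["centre"]],round(float(d["p"]),2)) for d in r])
E
```

```text
pics
{'clock': 0.0, 'joint_pos': array([ 8.41736818e+01,  2.05895833e+01,  6.33714849e-01, -1.77552338e-02,
       -7.01345722e+01, -1.65066696e+01]), 'qvel': array([-0.01582295, -0.02394948, -0.00223685,  0.05318636, -0.00768795,
        0.07431428]), 'tau': array([ 4.19389371e-04, -5.82715809e+01,  2.93070495e+01,  6.99703753e+00,
        6.97188894e-03, -1.59509377e-04]), 'tool_pos': array([0.25634943, 0.62391218, 0.22565057]), 'orientation': array([ 1.79908544e+02, -9.69553848e-03, -2.23390267e+01]), 'force': array([0.41156076, 0.2204161 , 0.37105622]), 'moment': array([-0.00805907, -0.00129962, -0.0532642 ]), 'gripper_force': 0.0, 'opening': 0.08782866928463905}
side [[608.3759477999819, 0.0, 320.6687447698401], [0.0, 608.3759477999819, 237.28093386903868], [0.0, 0.0, 1.0]] -0.12456899877967663 [[0.8651773625328348, -0.501441352657707, -0.004970030737972277], [-0.306441019528238, -0.5208304028336933, -0.7967619425114296], [0.3969408430877595, 0.6908634172750076, -0.6042728735926154]] [-0.41221166654371166, 0.27226370704140795, 1.3181902844508984]
clip [([393, 361], 0.81)]
clip_t
[... 1511 characters left out ...]
57], 0.61), ([217, 195], 0.26), ([215, 248], 0.24)]
jar [([401, 161], 0.9), ([218, 222], 0.74), ([215, 194], 0.4), ([328, 204], 0.25)]
wrist [[402.2189280583515, 0.0, 311.641288701351], [0.0, 402.2189280583515, 241.36895570123409], [0.0, 0.0, 1.0]] 0.029394832488642983 [[-0.3803583440382436, -0.9248391633726305, -0.00022806292610103558], [-0.8957805482592668, 0.3683460636102832, 0.24879386403835785], [-0.23001030298839403, 0.09483511646548608, -0.9685564316053893]] [0.6747974848842292, -0.03206237372433421, 0.3893169822823439]
clip []
clip_tab []
wide_clip []
rack []
shaft []
groove []
bracket [([597, 130], 0.8)]
isolator []
toggle_tip []
lamp_switch []
console []
beam []
spray_can []
jar []
```

View pics/side0.png

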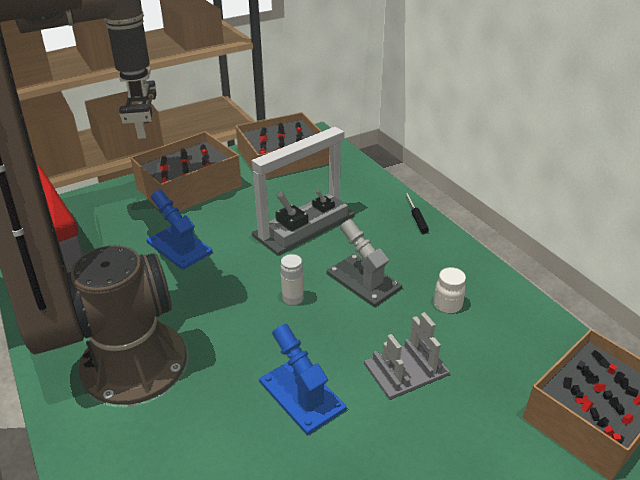

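View pics/top0.png

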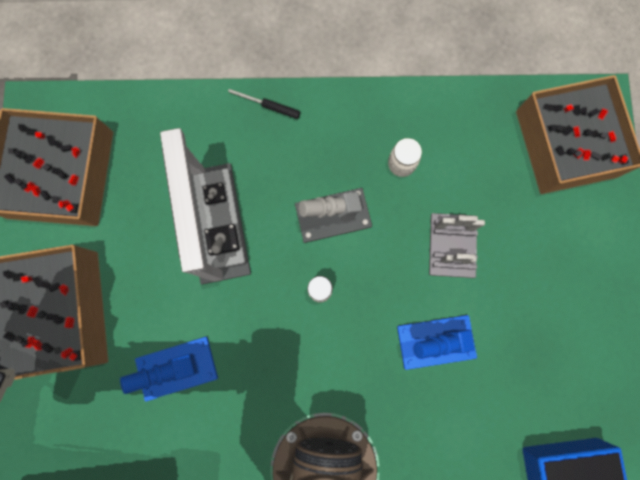

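Side view: the narrow clip stands at (393,361) and the wide one at (425,343) in the grey rack. The grey shaft is at (361,238). The blue brackets at (173,244) and (294,390) are decoys. The large toggle is at (282,194), nearer the robot than the small one at (322,196). Next step: measure the poses.

```bash
cat > h.py <<'E'
import numpy as np, cv2
from scipy.optimize import least_squares
from scipy.spatial.transform import Rotation as Ro
def project(p,X):
    c=np.atleast_2d(X)@np.array(p["R"]).T+p["t"]; s=c[:,:2]/c[:,2:]
    s=s*(1+p["k1"]*(s**2).sum(1,keepdims=True)); K=p["camera_matrix"]
    return s*[K[0][0],K[1][1]]+[K[0][2],K[1][2]]
def ray(p,uv):
    K=p["camera_matrix"]; d=(np.array(uv)-[K[0][2],K[1][2]])/[K[0][0],K[1][1]]; s=d.copy()
    for _ in range(20): s=d/(1+p["k1"]*(s@s))
    R=np.array(p["R"]); return -R.T@p["t"], R.T@np.array([*s,1])
def atz(p,uv,z):
    o,d=ray(p,uv); return o+d*(z-o[2])/d[2]
def tri(obs):
    f=lambda X:np.concatenate([project(p,X)[0]-uv for p,uv in obs])
    r=least_squares(f,[.5,.1,.1]); return r.x,np.abs(r.fun).max()
E
python3 - <<'E'
from plant import ctrl
from h import *
S=ctrl.snapshot("side");T=ctrl.snapshot("top")
np.set_printoptions(precision=3,suppress=True)
H=dict(clip=.042,clip_tab=.0925,wide_clip=.05,rack=0,groove=.115,bracket=0,isolator=.05,lamp_switch=.05,toggle_tip=.1565,console=0,beam=.24,spray_can=0,jar=0)
for k,z in H.items():
    for n,p in(("S",S),("T",T)):
        for d in ctrl.spot_point(p,k): print(k,n,np.round(d["centre"]),round(float(d["p"]),2),atz(p,d["centre"],z))
# silhouettes of clips, tops
for k in("clip","wide_clip","bracket"):
  for n,p in(("S",S),("T",T)):
    for d in ctrl.silhouettes(p,k):
        (c,s,a)=cv2.minAreaRect(np.argwhere(d["mask"])[:,::-1].astype(np.float32)); print(k,n,c,s,a,round(float(d["p"]),2))
big=lambda p,r0,r1,c0,c1:cv2.resize(p["color"][r0:r1,c0:c1,::-1],(400,300),interpolation=cv2.INTER_CUBIC)
a=np.vstack([np.hstack([big(S,305,410,345,485),big(S,130,265,230,410)]),np.hstack([big(T,200,290,415,535),big(T,110,290,150,390)])])
cv2.imwrite("pics/crop1.png",a)
E
```

```text
clip S [393. 362.] 0.96 [ 0.467 -0.317  0.042]
clip T [458. 259.] 0.5 [ 0.467 -0.317  0.042]
clip_tab S [395. 350.] 0.69 [ 0.462 -0.326  0.093]
clip_tab T [464. 259.] 0.64 [ 0.461 -0.318  0.093]
clip_tab T [451. 245.] 0.49 [ 0.493 -0.292  0.093]
wide_clip S [425. 348.] 0.81 [ 0.543 -0.325  0.05 ]
wide_clip T [461. 228.] 0.64 [ 0.54  -0.328  0.05 ]
rack S [408. 369.] 0.68 [ 0.508 -0.32   0.   ]
rack T [453. 246.] 0.8 [ 0.503 -0.319  0.   ]
groove S [295. 351.] 0.79 [ 0.276 -0.245  0.115]
groove S [359. 241.] 0.71 [ 0.579 -0.009  0.115]
groove S [169. 208.] 0.68 [0.224 0.361 0.115]
groove S [281. 195.] 0.27 [0.51  0.268 0.115]
groove T [437. 347.] 0.68 [ 0.273 -0.243  0.115]
groove T [324. 206.] 0.56 [ 0.582 -0.009  0.115]
groove T [152. 376.] 0.56 [0.225 0.355 0.115]
bracket S [361. 275.] 0.64 [ 0.59 -0.01  0.  ]
bracket S [295. 389.] 0.61 [ 0.274 -0.244  0.   ]
bracket T [172. 369.] 0.87 [0.227 0.351 0.   ]
bracket T [427. 344.] 0.59 [ 0.272 -0.246  0.   ]
bracket T [324. 218.] 0.58 [ 0.579 -0.009  0.   ]
isolator S [292. 220.] 0.69 [0.521 0.232 0.05 ]
isolator T [224. 239.] 0.98 [0.
[... 1302 characters left out ...]
55.154327392578125) 45.0 0.91
bracket S (170.2236328125, 233.40895080566406) (82.86322021484375, 45.670860290527344) 47.29060745239258 0.87
bracket S (295.4755859375, 380.71954345703125) (108.22842407226562, 56.69108200073242) 51.34019470214844 0.85
bracket T (435.89447021484375, 341.542236328125) (44.14411163330078, 73.94267272949219) 81.17961883544922 0.95
bracket T (166.70150756835938, 370.99713134765625) (43.9886360168457, 95.59681701660156) 72.80146026611328 0.71
bracket T (452.2020568847656, 244.7278594970703) (49.203243255615234, 63.53104782104492) 1.5911402702331543 0.63
bracket T (220.82691955566406, 239.13461303710938) (28.044605255126953, 32.947505950927734) 78.69007110595703 0.44
```

View pics/crop1.png

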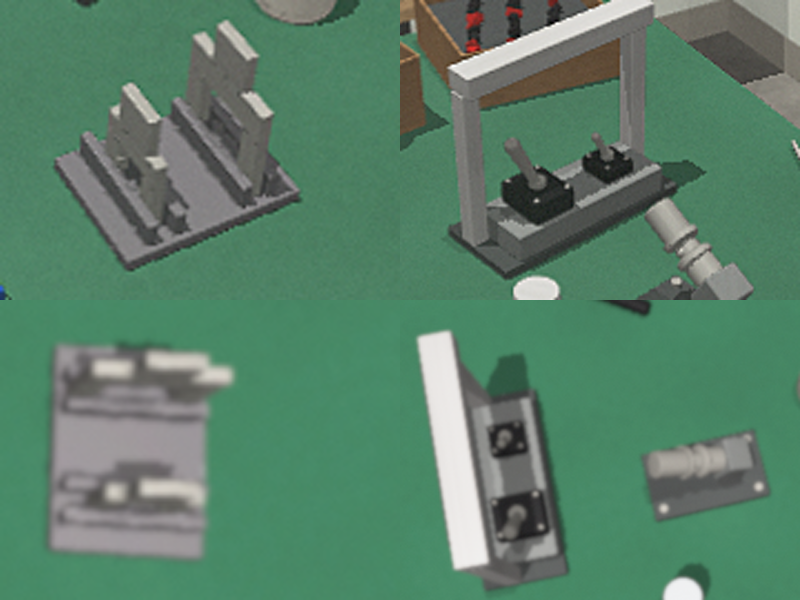

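Of the three bracket-shaped things, the blue ones at (295,351) and (169,208) are not meant. The grey one at (359,241) is the shaft. The narrower clip is the near one in the rack, at side (393,362), and the large toggle is at (281,195). The moves can't command tilt directly, so I'll try out what happens at the edge of reach, to the left.

carry_out(
  deltas=[
    [[-0.38, -0.925, -0.5, 0, 1], [-0.38, -0.925, -0.5, 0, 1], [-0.38, -0.925, -0.5, 0, 1], [-0.38, -0.925, -0.5, 0, 1], [-0.38, -0.925, -0.5, 0, 1]],
  ],
)

```text
clock: 4.45
tool_pos: [0.2563, 0.827, 0.3269]
orientation: [-179.9, -0.0, -22.3]
force: [-0.8, -0.8, -0.4]
opening: 0.0874
gripper_force: 0.0
```

carry_out(
  deltas=[
    [[-0.36, -0.87, 0, 0, 1], [-0.36, -0.87, 0, 0, 1], [-0.36, -0.87, 0, 0, 1], [-0.36, -0.87, 0, 0, 1], [-0.36, -0.87, 0, 0, 1]],
  ],
)

```text
clock: 4.95
tool_pos: [0.2399, 0.9465, 0.2923]
orientation: [-177.5, 0.1, -22.3]
force: [-0.9, -0.7, 0.3]
opening: 0.0875
gripper_force: 0.0
```

```bash
python3 - <<'E'
from plant import ctrl
o=ctrl.get_obs(); print(o["clock"],o["joint_pos"],o["tool_pos"],o["orientation"])
E
```

```text
4.95 [  87.40802228   55.5446111    71.60470917    0.79508153 -103.70725443
  -19.47793745] [0.2399252  0.94645803 0.292286  ] [-1.77525718e+02  6.44383251e-02 -2.22727923e+01]
```

carry_out(
  deltas=[
    [[0, 0, 0, 0, 1], [0, 0, 0, 0, 1]],
  ],
)

```text
clock: 5.15
tool_pos: [0.2416, 0.945, 0.3001]
orientation: [-177.1, 0.1, -22.4]
force: [1.0, -0.2, 0.7]
opening: 0.0874
gripper_force: 0.0
```

```bash
python3 - <<'E'
from plant import ctrl
o=ctrl.get_obs(); print(o["clock"],o["joint_pos"],o["tool_pos"],o["orientation"])
E
```

```text
5.15 [  87.32271586   55.13814365   71.71161075    0.85104446 -103.82412946
  -19.45596448] [0.24163754 0.94502575 0.30007719] [-1.77134401e+02  1.46804787e-01 -2.23527622e+01]
```

carry_out(
  deltas=[
    [[0.095, 0.23, 0, 0, 1], [0.095, 0.23, 0, 0, 1], [0.095, 0.23, 0, 0, 1]],
  ],
)

```text
clock: 5.45
tool_pos: [0.2425, 0.8921, 0.2987]
orientation: [-177.2, 0.1, -22.4]
force: [0.1, -0.5, 2.0]
opening: 0.0877
gripper_force: 0.0
```

```bash
python3 - <<'E'
from plant import ctrl
o=ctrl.get_obs(); print(o["clock"],o["joint_pos"],o["tool_pos"],o["orientation"])
E
```

```text
5.45 [ 87.10458491  44.95928932  51.0377668    0.8098912  -93.43505959
 -19.44863741] [0.24248805 0.89212087 0.29868302] [-1.77238765e+02  1.20598094e-01 -2.24083259e+01]
```

The commanded pose keeps whatever tilt is reached at the edge, so tilt can be built up there. Plan: grasp the clip with the tool nearly upright, tilt at the left reach limit, insert, then flip the toggle with the same tilt. Now I'll go to the clip.

```bash
cat >> h.py <<'E'
def plan(o,pts,yaw=None,turn=0):
    """print scaled tool-frame shifts from the current pose to world points"""
    R=Ro.from_euler("xyz",o["orientation"],degrees=True).as_matrix()
    np.set_printoptions(precision=3,suppress=True)
    for p in pts: print("to",p,"->",(R.T@(np.array(p)-o["tool_pos"]))/.2, "turn",turn/360)
E
python3 - <<'E'
from plant import ctrl
from h import *
o=ctrl.get_obs()
plan(o,[(.36,.67,.30),(.467,.45,.30)],turn=73)
E
```

```text
to (0.36, 0.67, 0.3) -> [ 0.967  0.801 -0.047] turn 0.20277777777777778
to (0.467, 0.45, 0.3) -> [ 1.88   1.613 -0.088] turn 0.20277777777777778
```

carry_out(
  deltas=[
    [[0.97, 0.8, -0.05, 0.115, 0], [0.97, 0.8, -0.05, 0.115, 0], [0.97, 0.8, -0.05, 0.115, 0], [0.97, 0.8, -0.05, 0.115, 0], [0.97, 0.8, -0.05, 0.115, 0]],
  ],
)

```text
clock: 5.95
tool_pos: [0.3605, 0.6739, 0.3006]
orientation: [-177.9, 2.1, -64.1]
force: [-0.3, 0.3, 1.0]
opening: 0.0532
gripper_force: 0.0
```

```bash
python3 - <<'E'
from plant import ctrl
from h import *
o=ctrl.get_obs();print(o["tool_pos"],o["orientation"],o["clock"])
plan(o,[(.48,.46,.32)])
E
```

```text
[0.36046998 0.67388604 0.30061836] [-177.86473613    2.07919166  -64.06298581] 5.95
to (0.48, 0.46, 0.32) -> [ 1.219 -0.075 -0.139] turn 0.0
```

carry_out(
  deltas=[
    [[1.0, -0.06, -0.11, 0.086, 0], [1.0, -0.06, -0.11, 0.086, 0], [1.0, -0.06, -0.11, 0.086, 0], [1.0, -0.06, -0.11, 0.086, 0]],
  ],
)

```text
clock: 6.35
tool_pos: [0.4588, 0.5003, 0.3166]
orientation: [-179.2, 2.9, -95.0]
force: [0.7, 0.5, 0.1]
opening: 0.044
gripper_force: 0.0
```

carry_out(
  deltas=[
    [[1.0, -0.2, 0, 0, 0], [1.0, -0.2, 0, 0, 0], [1.0, -0.2, 0, 0, 0], [1.0, -0.2, 0, 0, 0]],
  ],
)

```text
clock: 6.75
tool_pos: [0.4813, 0.3017, 0.3078]
orientation: [-179.1, 2.8, -94.7]
force: [1.0, -0.7, 0.5]
opening: 0.0437
gripper_force: 0.0
```

carry_out(
  deltas=[
    [[1.0, -0.1, 0, 0, 0], [1.0, -0.1, 0, 0, 0], [1.0, -0.1, 0, 0, 0], [1.0, -0.1, 0, 0, 0]],
  ],
)

```text
clock: 7.15
tool_pos: [0.4847, 0.1017, 0.2993]
orientation: [-179.0, 2.8, -94.7]
force: [1.6, 0.4, 0.3]
opening: 0.0438
gripper_force: 0.0
```

carry_out(
  deltas=[
    [[1.0, 0, 0, 0, 0], [1.0, 0, 0, 0, 0], [1.0, 0, 0, 0, 0], [1.0, 0, 0, 0, 0]],
  ],
)

```text
clock: 7.55
tool_pos: [0.4683, -0.0978, 0.2905]
orientation: [-178.9, 2.6, -94.7]
force: [1.5, -0.0, 0.5]
opening: 0.0438
gripper_force: 0.0
```

```bash
python3 - <<'E'
from plant import ctrl
from h import *
o=ctrl.get_obs();print(o["tool_pos"],o["orientation"],o["clock"],o["joint_pos"])
plan(o,[(.465,-.32,.22)])
E
```

```text
[ 0.46833953 -0.09781817  0.29051254] [-178.87625895    2.60394556  -94.66015101] 7.55 [  9.90005049  -1.08246541 -16.67952084  -2.34344444 -72.6731263
 -13.92149903]
to (0.465, -0.32, 0.22) -> [ 1.123 -0.068  0.303] turn 0.0
```

carry_out(
  deltas=[
    [[1.0, -0.06, 0.27, 0, 0], [1.0, -0.06, 0.27, 0, 0], [1.0, -0.06, 0.27, 0, 0], [1.0, -0.06, 0.27, 0, 0], [1.0, -0.06, 0.27, 0, 0]],
  ],
)

```text
clock: 8.05
tool_pos: [0.4641, -0.2981, 0.225]
orientation: [-179.2, 2.5, -94.9]
force: [0.2, 0.4, -0.9]
opening: 0.044
gripper_force: 0.0
```

```bash
python3 - <<'E'
from plant import ctrl
from h import *
o=ctrl.get_obs();print(o["tool_pos"],o["orientation"],o["clock"])
W=ctrl.snapshot("wrist");cv2.imwrite("pics/w1.png",W["color"][...,::-1])
for k,z in(("clip_tab",.0925),("wide_clip",.05)):
    for d in ctrl.spot_point(W,k): print(k,d["centre"],d["p"],atz(W,d["centre"],z))
for d in ctrl.silhouettes(W,"clip"): print(d["centre"],d["p"],cv2.minAreaRect(np.argwhere(d["mask"])[:,::-1].astype(np.float32)))
cam=-np.array(W["R"]).T@W["t"]; print(cam)
# predicted top-face corners of tab for a nominal pose
for yaw in(-5,0): 
    c,s=np.cos(np.radians(yaw)),np.sin(np.radians(yaw)); M=np.array([[c,-s],[s,c]])
    print(yaw,project(W,np.array([[*(np.array([.467,-.317])+M@v),.11] for v in np.array([[-.005,-.02],[.005,-.02],[.005,.02],[-.005,.02]])])).round())
E
```

```text
[ 0.46407385 -0.29809418  0.22503846] [-179.16838213    2.46591203  -94.93395416] 8.05
clip_tab [311.2, 195.4] 0.66 [ 0.46389366 -0.31894477  0.0925    ]
wide_clip [213.3, 192.6] 0.9 [ 0.54592878 -0.32042312  0.05      ]
wide_clip [309.3, 196.3] 0.47 [ 0.46682616 -0.3106678   0.05      ]
[307.3, 196.3] 0.9 ((309.0, 191.5), (91.0, 16.0), 90.0)
[ 0.45512035 -0.37087628  0.38067296]
-5 [[314. 174.]
 [299. 174.]
 [299. 231.]
 [314. 231.]]
0 [[311. 173.]
 [296. 174.]
 [302. 232.]
 [316. 231.]]
```

View pics/w1.png

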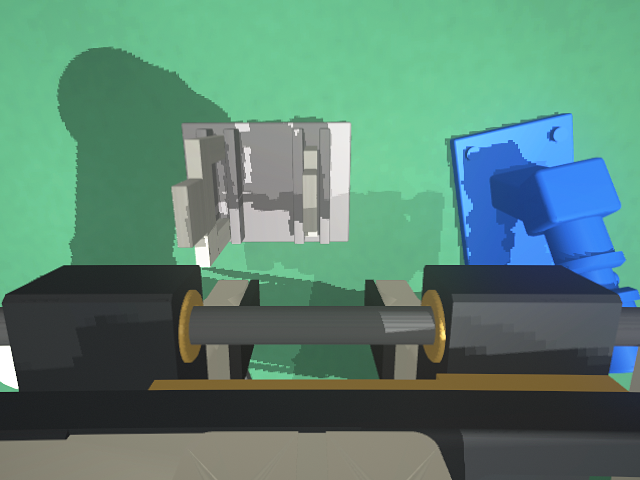

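The wrist view shows the narrow clip at (310,192), aligned with the tool, and the wide clip at (190,200) on the far side. Now I'll grasp the narrow one.

```bash
python3 - <<'E'
from plant import ctrl
from h import *
o=ctrl.get_obs()
R=Ro.from_euler("xyz",o["orientation"],degrees=True).as_matrix(); print(R)
g=np.array([.4645,-.318,.101])+.019*R[:,2]; plan(o,[g-.09*R[:,2],g])
E
```

```text
[[-0.08186329 -0.99645516  0.01937842]
 [-0.99570806  0.08261325  0.04171935]
 [-0.04317238 -0.01587996 -0.99894143]]
to [ 0.463 -0.321  0.172] -> [0.148 0.002 0.266] turn 0.0
to [ 0.465 -0.317  0.082] -> [0.148 0.002 0.716] turn 0.0
```

carry_out(
  deltas=[
    [[0.15, 0, 0.2, 0, 0], [0.15, 0, 0.4, 0, 0], [0.15, 0, 0.6, 0, 0], [0.15, 0, 0.71, 0, 0], [0.15, 0, 0.71, 0, 0]],
  ],
)

```text
clock: 8.75
tool_pos: [0.4633, -0.3154, 0.0796]
orientation: [-179.5, 2.6, -94.6]
force: [-0.1, 0.5, 1.7]
opening: 0.0434
gripper_force: 0.0
```

carry_out(
  deltas=[
    [[0, 0, 0, 0, -1], [0, 0, 0, 0, -1], [0, 0, 0, 0, -1], [0, 0, 0, 0, -1], [0, 0, 0, 0, -1]],
  ],
)

```text
clock: 9.25
tool_pos: [0.4643, -0.3176, 0.0818]
orientation: [-179.2, 2.5, -94.7]
force: [3.0, -0.3, 1.2]
opening: 0.0096
gripper_force: 30.0
```

carry_out(
  deltas=[
    [[0, 0, -0.2, 0, -1], [0, 0, -0.45, 0, -1], [0, 0, -0.7, 0, -1], [-0.25, 0, -0.95, 0, -1], [-0.5, 0, -1, 0, -1]],
  ],
)

```text
clock: 9.75
tool_pos: [0.4681, -0.2448, 0.2809]
orientation: [-179.1, 2.4, -94.9]
force: [0.7, -0.3, -2.0]
opening: 0.0103
gripper_force: 30.0
```

carry_out(
  deltas=[
    [[-1, 0, -0.4, -0.1, -1], [-1, 0, -0.4, -0.1, -1], [-1, 0, -0.4, -0.1, -1], [-1, 0, -0.4, -0.1, -1], [-1, 0, -0.4, -0.1, -1]],
  ],
)

```text
clock: 10.25
tool_pos: [0.4829, -0.0451, 0.3686]
orientation: [-177.7, 1.6, -58.2]
force: [-0.9, 0.1, -2.3]
opening: 0.0098
gripper_force: 30.0
```

```bash
python3 - <<'E'
from plant import ctrl
from h import *
o=ctrl.get_obs();print(o["tool_pos"],o["orientation"],o["clock"],o["joint_pos"],o["opening"])
plan(o,[(.5,.1,.37),(.42,.3,.37)])
E
```

```text
[ 0.48292624 -0.04507866  0.3685707 ] [-177.74742483    1.56993036  -58.19779898] 10.25 [ 16.15850636  -1.97469953  -7.76240519  -2.1365927  -82.47039184
  15.86063152] 0.009831508341997617
to (0.5, 0.1, 0.37) -> [-0.571 -0.454  0.026] turn 0.0
to (0.42, 0.3, 0.37) -> [-1.632 -0.64   0.063] turn 0.0
```

carry_out(
  deltas=[
    [[-1, -0.5, 0, -0.118, -1], [-1, -0.5, 0, -0.118, -1], [-1, -0.5, 0, -0.118, -1], [-1, -0.5, 0, -0.118, -1], [-1, -0.5, 0, -0.118, -1]],
  ],
)

```text
clock: 10.75
tool_pos: [0.463, 0.1775, 0.3752]
orientation: [-177.4, -0.2, -15.7]
force: [-0.0, -0.9, -2.8]
opening: 0.0099
gripper_force: 30.0
```

```bash
python3 - <<'E'
from plant import ctrl
from h import *
o=ctrl.get_obs();print(o["tool_pos"],o["orientation"],o["clock"],o["joint_pos"],o["opening"])
plan(o,[(.33,.33,.37),(.1,.6,.37)])
E
```

```text
[0.46299174 0.17749479 0.37520935] [-1.77380874e+02 -1.50568728e-01 -1.57496442e+01] 10.75 [ 42.70281427  -1.50656475  -6.84866656  -1.25293824 -82.34858217
  31.69278417] 0.009854544983600475
to (0.33, 0.33, 0.37) -> [-0.847 -0.552  0.049] turn 0.0
to (0.1, 0.6, 0.37) -> [-2.32  -1.538  0.09 ] turn 0.0
```

carry_out(
  deltas=[
    [[-1, -0.65, 0.05, -0.068, -1], [-1, -0.65, 0.05, -0.068, -1], [-1, -0.65, 0.05, -0.068, -1], [-1, -0.65, 0.05, -0.068, -1], [-1, -0.65, 0.05, -0.068, -1]],
  ],
)

```text
clock: 11.25
tool_pos: [0.3062, 0.3565, 0.3706]
orientation: [-177.7, -1.2, 8.3]
force: [0.8, -0.3, -2.7]
opening: 0.0094
gripper_force: 30.0
```

carry_out(
  deltas=[
    [[-0.8, -0.98, 0.05, 0, -1], [-0.8, -0.98, 0.05, 0, -1], [-0.8, -0.98, 0.05, 0, -1], [-0.8, -0.98, 0.05, 0, -1], [-0.8, -0.98, 0.05, 0, -1]],
  ],
)

```text
clock: 11.75
tool_pos: [0.1225, 0.5251, 0.3651]
orientation: [-177.7, -1.2, 8.2]
force: [1.2, 1.2, -1.6]
opening: 0.0098
gripper_force: 30.0
```

carry_out(
  deltas=[
    [[-0.8, -0.98, 0.05, 0, -1], [-0.8, -0.98, 0.05, 0, -1], [-0.8, -0.98, 0.05, 0, -1], [-0.8, -0.98, 0.05, 0, -1], [-0.8, -0.98, 0.05, 0, -1]],
  ],
)

```text
clock: 12.25
tool_pos: [-0.0613, 0.6944, 0.359]
orientation: [-177.8, -1.2, 8.2]
force: [1.0, 0.5, -2.3]
opening: 0.0099
gripper_force: 30.0
```

```bash
python3 - <<'E'
from plant import ctrl
from h import *
o=ctrl.get_obs();print(o["tool_pos"],o["orientation"],o["clock"],o["joint_pos"],o["opening"])
plan(o,[(-.15,.9,.37)])
E
```

```text
[-0.06127097  0.69438786  0.35903032] [-177.76978326   -1.23268051    8.23646356] 12.25 [111.98180763  18.60841998  13.90071841   1.73786918 -83.42096408
 -13.8922805 ] 0.009860671835787798
to (-0.15, 0.9, 0.37) -> [-0.291 -1.083 -0.019] turn 0.0
```

carry_out(
  deltas=[
    [[-0.2, -1, 0, 0, -1], [-0.2, -1, 0, 0, -1], [-0.2, -1, 0, 0, -1], [-0.2, -1, 0, 0, -1], [-0.2, -1, 0, 0, -1]],
  ],
)

```text
clock: 12.75
tool_pos: [-0.1305, 0.8895, 0.3553]
orientation: [-178.3, -1.3, 8.3]
force: [-0.4, 0.4, -6.8]
opening: 0.0099
gripper_force: 30.0
```

carry_out(
  deltas=[
    [[0, -1, 0, 0, -1], [0, -1, 0, 0, -1], [0, -1, 0, 0, -1], [0, -1, 0, 0, -1], [0, -1, 0, 0, -1]],
  ],
)

```text
clock: 13.25
tool_pos: [-0.1395, 0.9686, 0.3254]
orientation: [-174.9, -1.5, 8.2]
force: [-1.0, -0.3, -1.6]
opening: 0.0095
gripper_force: 30.0
```

```bash
python3 - <<'E'
from plant import ctrl
from h import *
o=ctrl.get_obs();print(o["tool_pos"],o["orientation"],o["clock"],o["joint_pos"],o["opening"])
print(Ro.from_euler("xyz",o["orientation"],degrees=True).as_matrix())
E
```

```text
[-0.13947626  0.96856192  0.3253512 ] [-174.94278931   -1.50747947    8.20976002] 13.25 [ 110.48886969   53.99685817   71.70761539    2.60974087 -103.07229597
  -11.51919398] 0.00949344102647681
[[ 0.98940937  0.1445369   0.01334882]
 [ 0.14274811 -0.98556784  0.09098906]
 [ 0.02630744 -0.08811991 -0.99576242]]
```

carry_out(
  deltas=[
    [[0, -1, 0, 0, -1], [0, -1, 0, 0, -1], [0, -1, 0, 0, -1], [0, -1, 0, 0, -1], [0, -1, 0, 0, -1]],
  ],
)

```text
clock: 13.75
tool_pos: [-0.1448, 1.0096, 0.2809]
orientation: [-172.2, -1.8, 8.2]
force: [-0.6, -0.4, -2.3]
opening: 0.0098
gripper_force: 30.0
```

carry_out(
  deltas=[
    [[0, -1, 0, 0, -1]],
  ],
)

```text
clock: 13.85
tool_pos: [-0.1469, 1.0275, 0.2752]
orientation: [-170.1, -2.0, 8.1]
force: [-0.1, 0.4, -1.0]
opening: 0.0103
gripper_force: 30.0
```

carry_out(
  deltas=[
    [[0, -1, 0, 0, -1]],
  ],
)

```text
clock: 13.95
tool_pos: [-0.1497, 1.0452, 0.268]
orientation: [-168.1, -2.2, 8.1]
force: [0.1, -0.4, -2.7]
opening: 0.0102
gripper_force: 30.0
```

carry_out(
  deltas=[
    [[0, -1, -0.5, 0, -1]],
  ],
)

```text
clock: 14.05
tool_pos: [-0.1518, 1.0519, 0.2774]
orientation: [-166.5, -2.4, 8.1]
force: [-0.6, 0.5, -4.6]
opening: 0.0097
gripper_force: 30.0
```

```bash
python3 - <<'E'
from plant import ctrl
import cv2
p=ctrl.snapshot("side"); cv2.imwrite("pics/s2.png",p["color"][...,::-1])
o=ctrl.get_obs();print(o["joint_pos"])
E
```

```text
[110.48523024  57.60451248  71.6989769    5.32983417 -90.8680652
 -11.40792908]
```

View pics/s2.png

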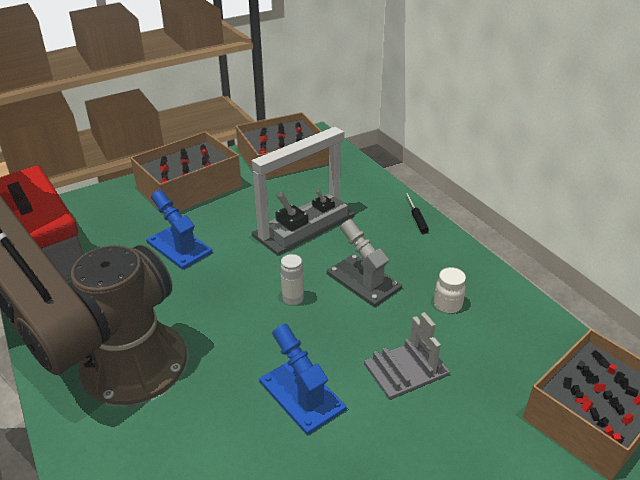

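```bash
python3 - <<'E'
from plant import ctrl
from h import *
p=ctrl.snapshot("wrist"); cv2.imwrite("pics/w2.png",p["color"][...,::-1])
np.set_printoptions(precision=2,suppress=True)
print([atz(p,uv,0) for uv in((0,0),(320,0),(639,0),(0,240),(639,240))])
E
```

```text
[array([0.02, 1.54, 0.  ]), array([0.05, 1.15, 0.  ]), array([0.07, 0.87, 0.  ]), array([-0.29,  1.56,  0.  ]), array([-0.13,  0.81,  0.  ])]
```

View pics/w2.png

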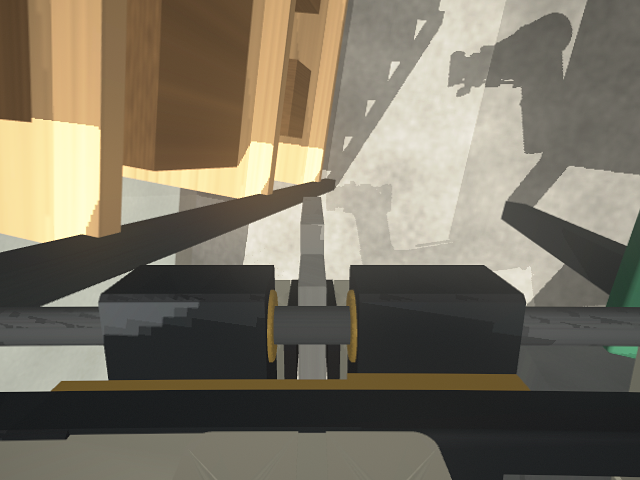

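Wrist view: the shelf's end upright is at (330,185) and its boards are at upper left, close beyond the hand. I'll pull back, go higher where the reach circle is smaller, and build up the rest of the tilt there.

carry_out(
  deltas=[
    [[0, 0.3, -0.25, 0, -1], [0, 0.4, -0.5, 0, -1], [0, 0.5, -0.75, 0, -1], [0, 0.5, -1, 0, -1]],
  ],
)

```text
clock: 14.55
tool_pos: [-0.1387, 0.9241, 0.4197]
orientation: [-166.1, -2.4, 8.1]
force: [-0.8, 0.4, -0.9]
opening: 0.0099
gripper_force: 30.0
```

carry_out(
  deltas=[
    [[0, -1, -0.3, 0, -1], [0, -1, -0.3, 0, -1]],
  ],
)

```text
clock: 14.75
tool_pos: [-0.1461, 0.9709, 0.4501]
orientation: [-164.2, -2.6, 8.0]
force: [-39.6, 59.8, 130.7]
opening: 0.0097
gripper_force: 30.5
```

carry_out(
  deltas=[
    [[0, -1, -0.3, 0, -1]],
  ],
)

```text
clock: 14.85
tool_pos: [-0.1499, 0.984, 0.4373]
orientation: [-163.5, -2.9, 8.0]
force: [-1.1, 2.1, -6.6]
opening: 0.0096
gripper_force: 30.0
```

carry_out(
  deltas=[
    [[0, -1, -0.3, 0, -1]],
  ],
)

```text
clock: 14.95
tool_pos: [-0.1525, 0.997, 0.4513]
orientation: [-160.7, -3.0, 7.9]
force: [-0.5, -0.2, -1.8]
opening: 0.0096
gripper_force: 30.0
```

carry_out(
  deltas=[
    [[0, -1, -0.3, 0, -1]],
  ],
)

```text
clock: 15.05
tool_pos: [-0.1544, 1.0074, 0.4642]
orientation: [-158.3, -3.2, 7.8]
force: [-0.5, -0.0, -1.2]
opening: 0.0095
gripper_force: 30.0
```

That call read about 149 N on the wrist, which looks like a jolt from running into the joint stop at speed. From here I'll meet the limits gently and check that the clip is still held.

carry_out(
  deltas=[
    [[0, -0.8, -0.25, 0, -1]],
  ],
)

```text
clock: 15.15
tool_pos: [-0.1566, 1.0164, 0.4754]
orientation: [-156.2, -3.4, 7.7]
force: [-0.2, 0.0, -2.0]
opening: 0.0097
gripper_force: 30.0
```

carry_out(
  deltas=[
    [[0, -0.8, -0.25, 0, -1]],
  ],
)

```text
clock: 15.25
tool_pos: [-0.1588, 1.0247, 0.4875]
orientation: [-154.1, -3.6, 7.6]
force: [0.4, -0.3, -2.4]
opening: 0.0097
gripper_force: 30.0
```

carry_out(
  deltas=[
    [[0, -0.8, -0.25, 0, -1]],
  ],
)

```text
clock: 15.35
tool_pos: [-0.1611, 1.0324, 0.5008]
orientation: [-151.9, -3.7, 7.5]
force: [-0.1, -0.1, -2.7]
opening: 0.0098
gripper_force: 30.0
```

```bash
python3 - <<'E'
from plant import ctrl
from h import *
o=ctrl.get_obs();print(o["tool_pos"],o["orientation"],o["clock"],o["joint_pos"],o["opening"],o["force"])
R=Ro.from_euler("xyz",o["orientation"],degrees=True).as_matrix();print(R)
T=ctrl.snapshot("top");S=ctrl.snapshot("side")
# shaft yaw: fit by silhouettes of grey bracket base / shaft ends vs model points
g=np.array([.580,-.009,.115])
for n,p in(("T",T),("S",S)):
  for k in("groove","shaft","bracket"):
    for d in ctrl.spot_point(p,k):
        X=atz(p,d["centre"],0 if k=="bracket" else .115)
        if np.hypot(*(X-g)[:2])<.05: print(n,k,d["centre"],d["p"],X)
for y in(95,100,105):
    M=Ro.from_euler("zyx",[y,-30,0],degrees=True).as_matrix()
    B=Ro.from_euler("z",y,degrees=True).as_matrix()
    base=[[-.105,-.05,.014],[-.105,.05,.014],[.065,.05,.014],[.065,-.05,.014]]
    print(y,M[:,2],"\nbase T",project(T,np.array(base)@B.T+g*[1,1,0]).round().tolist(),"\nbase S",project(S,np.array(base)@B.T+g*[1,1,0]).round().tolist())
a=np.hstack([cv2.resize(q["color"][r:r+90,c:c+120,::-1],(400,300),interpolation=cv2.INTER_CUBIC) for q,r,c in((T,170,275),(S,215,310))])
cv2.imwrite("pics/crop2.png",a)
E
```

```text
[-0.16110114  1.03239424  0.50079272] [-151.93549603   -3.74070111    7.54371971] 15.35 [113.12715999  47.06191105  71.71032346  10.4819294  -88.24671418
 -12.50567662] 0.009762263885982015 [-0.06047351 -0.13736754 -2.66928433]
[[ 0.98923294  0.14627432 -0.00469219]
 [ 0.13100298 -0.87075159  0.47395135]
 [ 0.06524118 -0.46946298 -0.88053853]]
T groove [323.6, 205.5] 0.83 [ 0.5825252  -0.00800426  0.115     ]
T shaft [328.1, 203.3] 0.64 [ 0.5873428  -0.01801185  0.115     ]
T bracket [326.1, 217.5] 0.76 [ 0.57984061 -0.0135325   0.        ]
S groove [355.6, 240.3] 0.59 [ 0.57254461 -0.00408687  0.115     ]
S shaft [354.4, 242.4] 0.76 [ 0.56554664 -0.00962949  0.115     ]
S bracket [359.5, 277.4] 0.73 [ 0.58167094 -0.01455581  0.        ]
95 [-0.5        0.         0.8660254] 
base T [[365.0, 192.0], [370.0, 232.0], [299.0, 239.0], [295.0, 199.0]] 
base S [[400.0, 287.0], [368.0, 303.0], [327.0, 266.0], [358.0, 252.0]]
100 [-0.5        0.         0.8660254] 
base T [[363.0, 189.0], [371.0, 228.0], [302.0, 241.0], [294.0, 201.0]] 
base S [[402.0, 285.0], [373.0, 303.0], [326.0, 268.0], [355.0, 252.0]]
105 [-5.00000000e-01  2.77555756e-17  8.66025404e-01] 
base T [[360.0, 185.0], [372.0, 224.0], [304.0, 243.0], [293.0, 204.0]] 
base S [[403.0, 282.0], [377.0, 302.0], [326.0, 270.0], [352.0, 252.0]]
```

View pics/crop2.png

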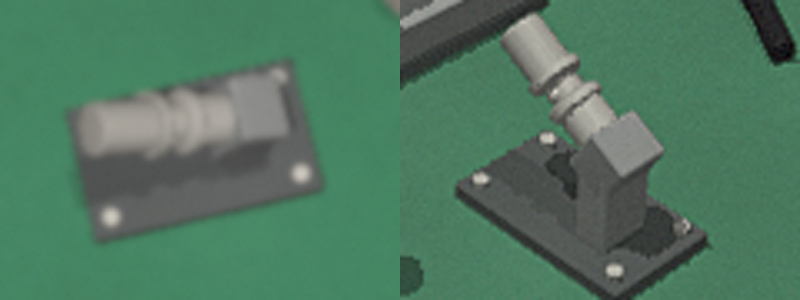

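Fitting the base corners gives a shaft yaw of about 103° and a groove at about (0.580, -0.011). The tool tilt is right except for about 8° sideways, which I'll correct at the inner reach limit in front of the robot.

```bash
python3 - <<'E'
from plant import ctrl
from h import *
o=ctrl.get_obs()
plan(o,[(.03,.88,.46),(.2,.72,.42),(.32,.55,.40),(.39,.35,.4),(.42,.15,.4),(.40,.0,.40)])
E
```

```text
to (0.03, 0.88, 0.46) -> [ 0.834  0.894 -0.199] turn 0.0
to (0.2, 0.72, 0.42) -> [ 1.556  1.81  -0.402] turn 0.0
to (0.32, 0.55, 0.4) -> [ 2.032  2.686 -0.716] turn 0.0
to (0.39, 0.35, 0.4) -> [ 2.246  3.61  -1.188] turn 0.0
to (0.42, 0.15, 0.4) -> [ 2.263  4.505 -1.659] turn 0.0
to (0.4, 0.0, 0.4) -> [ 2.066  5.145 -2.011] turn 0.0
```

carry_out(
  deltas=[
    [[0.2, 0.2, -0.05, 0, -1], [0.83, 0.89, -0.2, 0, -1], [0.83, 0.89, -0.2, 0, -1], [0.83, 0.89, -0.2, 0, -1], [0.83, 0.89, -0.2, 0, -1]],
  ],
)

```text
clock: 16.25
tool_pos: [0.0165, 0.8904, 0.4638]
orientation: [-152.1, -3.8, 7.6]
force: [0.7, 1.0, -2.6]
opening: 0.0096
gripper_force: 30.0
```

carry_out(
  deltas=[
    [[0.72, 0.92, -0.2, 0, -1], [0.72, 0.92, -0.2, 0, -1], [0.72, 0.92, -0.2, 0, -1], [0.72, 0.92, -0.2, 0, -1], [0.72, 0.92, -0.2, 0, -1]],
  ],
)

```text
clock: 16.75
tool_pos: [0.1864, 0.7294, 0.4229]
orientation: [-152.1, -3.8, 7.5]
force: [0.2, 0.7, -1.9]
opening: 0.01
gripper_force: 30.0
```

carry_out(
  deltas=[
    [[0.48, 0.88, -0.31, 0, -1], [0.48, 0.88, -0.31, 0, -1], [0.48, 0.88, -0.31, 0, -1], [0.48, 0.88, -0.31, 0, -1], [0.48, 0.88, -0.31, 0, -1]],
  ],
)

```text
clock: 17.25
tool_pos: [0.3078, 0.558, 0.4026]
orientation: [-152.1, -3.8, 7.4]
force: [0.4, 0.6, -2.3]
opening: 0.0102
gripper_force: 30.0
```

carry_out(
  deltas=[
    [[0.21, 0.92, -0.47, 0, -1], [0.21, 0.92, -0.47, 0, -1], [0.21, 0.92, -0.47, 0, -1], [0.21, 0.92, -0.47, 0, -1], [0.21, 0.92, -0.47, 0, -1]],
  ],
)

```text
clock: 17.75
tool_pos: [0.3758, 0.3589, 0.4029]
orientation: [-152.1, -3.9, 7.4]
force: [0.5, 0.2, -2.6]
opening: 0.0098
gripper_force: 30.0
```

```bash
python3 - <<'E'
from plant import ctrl
from h import *
o=ctrl.get_obs();print(o["tool_pos"],o["orientation"],o["clock"],o["joint_pos"],o["opening"],o["force"])
plan(o,[(.42,.15,.4),(.35,-.02,.4)])
E
```

```text
[0.37580412 0.35890169 0.40287572] [-152.08724864   -3.88552803    7.39517274] 17.75 [ 51.49356411  -8.46460986  -8.10040671 -18.42683858 -68.7058147
  50.30387129] 0.00984415647963174 [ 0.47459864  0.19975089 -2.59425828]
to (0.42, 0.15, 0.4) -> [ 0.084  0.95  -0.48 ] turn 0.0
to (0.35, -0.02, 0.4) -> [-0.372  1.64  -0.881] turn 0.0
```

carry_out(
  deltas=[
    [[0, 0.95, -0.45, 0, -1], [0, 0.95, -0.45, 0, -1], [0, 0.95, -0.45, 0, -1], [0, 0.95, -0.45, 0, -1], [0, 0.95, -0.45, 0, -1]],
  ],
)

```text
clock: 18.25
tool_pos: [0.4037, 0.1502, 0.3925]
orientation: [-152.2, -3.8, 7.3]
force: [0.6, 2.0, -1.6]
opening: 0.0096
gripper_force: 30.0
```

carry_out(
  deltas=[
    [[-0.25, 0.25, -0.1, 0, -1], [-0.5, 0.5, -0.2, 0, -1], [-0.7, 0.5, -0.2, 0, -1], [-0.9, 0.5, -0.2, 0, -1]],
  ],
)

```text
clock: 18.65
tool_pos: [0.2558, 0.0292, 0.37]
orientation: [-152.2, -3.7, 7.5]
force: [0.1, -1.1, -0.6]
opening: 0.01
gripper_force: 30.0
```

```bash
python3 - <<'E'
from plant import ctrl
from h import *
o=ctrl.get_obs();print(o["tool_pos"],o["orientation"],o["clock"],o["joint_pos"],o["opening"],o["force"])
E
```

```text
[0.25584824 0.02920711 0.37002486] [-152.17608638   -3.68337243    7.48391634] 18.65 [  4.75435442 -21.95466916 -17.4250403  -27.98394086 -92.02207104
  92.01027713] 0.00998071149283801 [ 0.11517291 -1.0956711  -0.63423661]
```

```bash
cat >> h.py <<'E'
def shaftR(yaw): return Ro.from_euler("ZY",[yaw,-30],degrees=True).as_matrix()
def goal(o,g,yaw,hs,turn=None,cl=.059,clipz=None):
    """TCP shift (scaled, tool axes) for bore at groove+h*shaft z, clip as pivoted (tab over bore along shaft z if clipz None)"""
    R=Ro.from_euler("xyz",o["orientation"],degrees=True).as_matrix(); M=shaftR(yaw)
    f=lambda a:(R@Ro.from_euler("z",a,degrees=True).as_matrix())[:,1]@-M[:,0]
    a=max(np.arange(-40,40,.25),key=f) if turn is None else turn
    cz=M[:,2] if clipz is None else clipz
    print("turn",a,a/360,"x-align deg",np.degrees(np.arccos(f(a))))
    for h in hs:
        tcp=g+h*M[:,2]+cl*cz+.019*R[:,2]; print(h,tcp.round(4),(R.T@(tcp-o["tool_pos"])/.2).round(3))
E
python3 - <<'E'
from plant import ctrl
from h import *
np.set_printoptions(precision=3,suppress=True)
o=ctrl.get_obs()
R=Ro.from_euler("xyz",o["orientation"],degrees=True).as_matrix()
cz=-.043*R[:,0]-.999*R[:,2]; print("clip z now",cz,"shaft",shaftR(103)[:,2],shaftR(103)[:,0])
goal(o,np.array([.580,-.011,.115]),103,[.13,.08],clipz=cz)
E
```

```text
clip z now [-0.038 -0.475  0.879] shaft [ 0.112 -0.487  0.866] [-0.195  0.844  0.5  ]
turn -3.0 -0.008333333333333333 x-align deg 2.5034326373004676
0.13 [ 0.592 -0.093  0.263] [1.55  1.029 0.178]
0.08 [ 0.587 -0.069  0.219] [1.524 1.02  0.426]
```

carry_out(
  deltas=[
    [[0.25, 0.15, -0.1, -0.008, -1], [0.5, 0.3, -0.1, -0.008, -1], [0.75, 0.5, -0.1, -0.008, -1], [1, 0.6, 0, -0.008, -1], [1, 0.6, 0, -0.008, -1]],
  ],
)

```text
clock: 19.15
tool_pos: [0.4747, -0.0486, 0.3264]
orientation: [-152.3, -5.1, 10.1]
force: [0.2, 0.6, -1.5]
opening: 0.0099
gripper_force: 30.0
```

carry_out(
  deltas=[
    [[0.25, 0.2, 0.04, 0, -1], [0.45, 0.35, 0.12, 0, -1], [0.55, 0.43, 0.2, 0, -1], [0.55, 0.43, 0.2, 0, -1]],
  ],
)

```text
clock: 19.55
tool_pos: [0.599, -0.0838, 0.2542]
orientation: [-152.1, -4.5, 10.1]
force: [-0.6, 0.2, -4.1]
opening: 0.0097
gripper_force: 30.0
```

```bash
python3 - <<'E'
from plant import ctrl
from h import *
np.set_printoptions(precision=4,suppress=True)
W=ctrl.snapshot("wrist");o=ctrl.get_obs();print(o["tool_pos"],o["orientation"],o["clock"],o["opening"])
cv2.imwrite("pics/w3.png",W["color"][...,::-1])
for k in("groove","clip","bracket"):
    for d in ctrl.spot_point(W,k): print(k,d["centre"],round(float(d["p"]),2),atz(W,d["centre"],0 if k=="bracket" else .115))
g=np.array([.580,-.011,.115]);print("pred",project(W,g))
for y in(100,103,106):
    M=shaftR(y); print(y,project(W,[g+M@v for v in np.array([[.058,-.018,0],[.058,.018,0],[-.042,-.023,.023],[-.042,.023,.023],[0,-.013,0],[0,.013,0]])]).round().tolist())
E
```

```text
[ 0.5977 -0.0837  0.2571] [-152.1784   -4.6667   10.1085] 19.6 0.009991925928209073
groove [308.3, 243.2] 0.85 [ 0.5799 -0.0091  0.115 ]
clip [305.9, 269.4] 0.61 [ 0.5578 -0.0116  0.115 ]
bracket [358.2, 226.1] 0.88 [ 0.5808 -0.0073  0.    ]
bracket [108.7, 372.6] 0.59 [0.2236 0.3605 0.    ]
pred [[310.3108 243.7443]]
100 [[238.0, 219.0], [238.0, 263.0], [368.0, 221.0], [365.0, 280.0], [311.0, 228.0], [310.0, 259.0]]
103 [[238.0, 223.0], [239.0, 267.0], [367.0, 218.0], [366.0, 277.0], [310.0, 228.0], [310.0, 259.0]]
106 [[237.0, 226.0], [240.0, 270.0], [365.0, 214.0], [368.0, 274.0], [309.0, 228.0], [311.0, 259.0]]
```

View pics/w3.png

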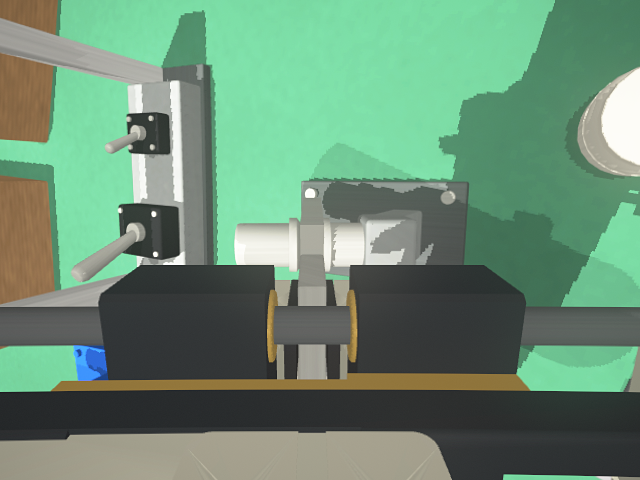

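The wrist view confirms the fit: the shaft end at (238,245) matches yaw 103°, and the clip hangs over the groove at (312,245). Now down to just above the collars.

```bash
python3 - <<'E'
from plant import ctrl
from h import *
o=ctrl.get_obs()
R=Ro.from_euler("xyz",o["orientation"],degrees=True).as_matrix()
cz=-.043*R[:,0]-.999*R[:,2];g=np.array([.580,-.010,.115])
goal(o,g,103,[.06,.03,.012],turn=0,clipz=cz)
goal(o,g,103,[.012,.004,-.003],turn=0)
E
```

```text
turn 0 0.0 x-align deg 2.4991258051043683
0.06 [ 0.5844 -0.0585  0.202 ] [-0.066  0.019  0.33 ]
0.03 [ 0.581  -0.0439  0.176 ] [-0.081  0.012  0.479]
0.012 [ 0.579  -0.0351  0.1604] [-0.091  0.008  0.569]
turn 0 0.0 x-align deg 2.4991258051043683
0.012 [ 0.5879 -0.0357  0.1597] [-0.048  0.021  0.57 ]
0.004 [ 0.587  -0.0318  0.1528] [-0.052  0.019  0.61 ]
-0.003 [ 0.5862 -0.0283  0.1467] [-0.055  0.018  0.645]
```

carry_out(
  deltas=[
    [[-0.04, 0.015, 0.12, 0, -1], [-0.066, 0.02, 0.25, 0, -1], [-0.072, 0.017, 0.33, 0, -1], [-0.078, 0.014, 0.4, 0, -1], [-0.082, 0.012, 0.46, 0, -1]],
  ],
)

```text
clock: 20.25
tool_pos: [0.5807, -0.0453, 0.18]
orientation: [-152.4, -5.3, 10.1]
force: [-0.2, 0.3, -1.7]
opening: 0.0097
gripper_force: 30.0
```

```bash
python3 - <<'E'
from plant import ctrl
from h import *
W=ctrl.snapshot("side");o=ctrl.get_obs();print(o["tool_pos"],o["orientation"],o["clock"],o["opening"],o["force"])
V=ctrl.snapshot("wrist")
a=np.hstack([cv2.resize(q["color"][r:r+150,c:c+200,::-1],(400,300),interpolation=cv2.INTER_CUBIC) for q,r,c in((W,130,270),(V,170,210))])
cv2.imwrite("pics/c3.png",a)
R=Ro.from_euler("xyz",o["orientation"],degrees=True).as_matrix()
cz=-.043*R[:,0]-.999*R[:,2];g=np.array([.580,-.010,.115])
goal(o,g,103,[.03,.012],turn=0,clipz=cz)
goal(o,g,103,[.012,.004,-.003],turn=0)
E
```

```text
[ 0.57991789 -0.04427207  0.17793514] [-152.28374555   -5.12594866   10.14176862] 20.3 0.009600739410604986 [-1.23065353  1.00530174 -4.14194645]
turn 0 0.0 x-align deg 2.4087160658644007
0.03 [ 0.581  -0.0439  0.176 ] [0.005 0.004 0.01 ]
0.012 [ 0.579  -0.0351  0.1604] [-0.004  0.     0.099]
turn 0 0.0 x-align deg 2.4087160658644007
0.012 [ 0.5879 -0.0356  0.1597] [0.039 0.013 0.1  ]
0.004 [ 0.587  -0.0317  0.1528] [0.035 0.011 0.14 ]
-0.003 [ 0.5862 -0.0283  0.1467] [0.031 0.01  0.175]
```

View pics/c3.png

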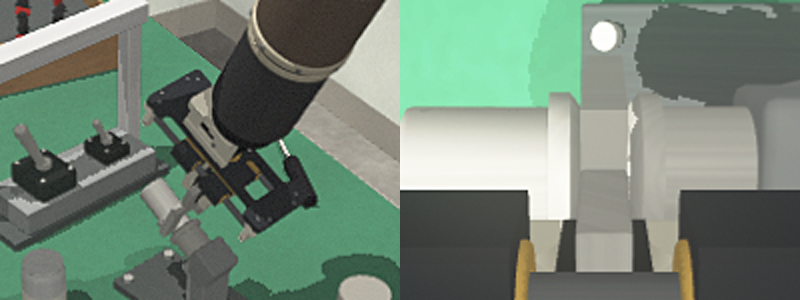

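The clip is between the collars in the wrist crop at (605,140), with its legs entering freely. I'll lower it further while swinging the tab towards square.

carry_out(
  deltas=[
    [[0, 0.002, 0.03, 0, -1], [0.004, 0.004, 0.06, 0, -1], [0.015, 0.007, 0.08, 0, -1], [0.028, 0.01, 0.095, 0, -1], [0.038, 0.012, 0.105, 0, -1]],
  ],
)

```text
clock: 20.85
tool_pos: [0.5883, -0.0361, 0.1604]
orientation: [-152.3, -5.1, 10.2]
force: [-4.1, 0.4, 10.2]
opening: 0.0097
gripper_force: 30.0
```

```bash
python3 - <<'E'
from plant import ctrl
from h import *
o=ctrl.get_obs();print(o["tool_pos"],o["orientation"],o["clock"],o["opening"],o["force"],o["moment"])
goal(o,np.array([.580,-.010,.115]),103,[.012,.006,0,-.003],turn=0)
E
```

```text
[ 0.58834784 -0.0361051   0.16043118] [-152.26268137   -5.08219086   10.16854543] 20.85 0.009690604717541103 [-4.13955236  0.3594939  10.15527634] [1.05394427 1.80000061 0.81844398]
turn 0 0.0 x-align deg 2.385418222427598
0.012 [ 0.5879 -0.0356  0.1597] [-0.002 -0.001  0.004]
0.006 [ 0.5872 -0.0327  0.1545] [-0.005 -0.002  0.034]
0 [ 0.5865 -0.0298  0.1493] [-0.008 -0.003  0.064]
-0.003 [ 0.5862 -0.0283  0.1467] [-0.01  -0.004  0.079]
```

carry_out(
  deltas=[
    [[-0.002, -0.001, 0.01, 0, -1], [-0.004, -0.002, 0.025, 0, -1], [-0.006, -0.002, 0.04, 0, -1], [-0.006, -0.002, 0.04, 0, -1]],
  ],
)

```text
clock: 21.25
tool_pos: [0.5872, -0.0318, 0.153]
orientation: [-152.2, -5.1, 10.1]
force: [-1.6, 4.0, 0.3]
opening: 0.01
gripper_force: 30.0
```

carry_out(
  deltas=[
    [[-0.002, -0.001, 0.01, 0, -1], [-0.003, -0.001, 0.02, 0, -1], [-0.004, -0.002, 0.03, 0, -1], [-0.004, -0.002, 0.04, 0, -1]],
  ],
)

```text
clock: 21.65
tool_pos: [0.5873, -0.0297, 0.1486]
orientation: [-152.4, -5.3, 10.2]
force: [-7.7, -4.6, 28.7]
opening: 0.0102
gripper_force: 30.1
```

```bash
python3 - <<'E'
from plant import ctrl
from h import *
o=ctrl.get_obs();print(o["tool_pos"],o["orientation"],o["clock"],o["opening"],o["force"],o["moment"])
goal(o,np.array([.580,-.010,.115]),103,[0,-.003],turn=0)
E
```

```text
[ 0.5873197  -0.02974084  0.14859152] [-152.43929945   -5.27527537   10.21730909] 21.65 0.010208525006652867 [-7.66467734 -4.57293051 28.70181671] [2.52326842 2.90619447 1.39726812]
turn 0 0.0 x-align deg 2.566072042502675
0 [ 0.5866 -0.0298  0.1493] [-0.003 -0.002 -0.003]
-0.003 [ 0.5863 -0.0284  0.1467] [-0.005 -0.003  0.012]
```

carry_out(
  deltas=[
    [[0, 0, 0.012, 0, -1], [0, 0, 0.012, 0, -1]],
  ],
)

```text
clock: 21.85
tool_pos: [0.5884, -0.0294, 0.1482]
orientation: [-152.5, -5.5, 10.2]
force: [-5.8, -3.8, 28.4]
opening: 0.01
gripper_force: 30.1
```

carry_out(
  deltas=[
    [[0, 0, -0.012, 0, -1], [0, 0, -0.022, 0, -1], [0, 0, -0.03, 0, -1]],
  ],
)

```text
clock: 22.15
tool_pos: [0.5873, -0.0297, 0.1491]
orientation: [-152.3, -5.2, 10.1]
force: [1.2, 6.5, -3.0]
opening: 0.01
gripper_force: 29.9
```

```bash
python3 - <<'E'
from plant import ctrl
from h import *
np.set_printoptions(precision=4,suppress=True)
V=ctrl.snapshot("wrist");S=ctrl.snapshot("side");o=ctrl.get_obs();print(o["tool_pos"],o["orientation"],o["clock"],o["opening"],o["force"])
g=np.array([.580,-.010,.115]);M=shaftR(103)
goal(o,g,103,[0,-.003],turn=0)
print("pred tab S",project(S,g+.0505*M[:,2]),"groove",project(S,g), "tab top corners W",project(V,[g+M@v for v in np.array([[.005,.02,.068],[-.005,.02,.068],[.005,-.02,.068],[-.005,-.02,.068],[.005,-.033,.033],[-.005,-.033,.033],[.016,-.022,0],[-.016,-.022,0]])]).round().tolist())
for n,p in(("S",S),("W",V)):
  for k in("clip","clip_tab"):
    for d in ctrl.spot_point(p,k): print(n,k,d["centre"],round(float(d["p"]),2))
a=np.hstack([cv2.resize(q["color"][r:r+h,c:c+w,::-1],(400,600),interpolation=cv2.INTER_CUBIC) for q,r,c,w,h in((S,180,325,70,105),(V,170,240,120,180))])
cv2.imwrite("pics/c4.png",a)
E
```

```text
[ 0.5873 -0.0297  0.149 ] [-152.2893   -5.2057   10.0791] 22.25 0.009995235590963828 [0.687  5.8342 2.9214]
turn 0 0.0 x-align deg 2.4192734753703924
0 [ 0.5866 -0.0298  0.1493] [-0.004 -0.001 -0.001]
-0.003 [ 0.5863 -0.0283  0.1467] [-0.005 -0.002  0.013]
pred tab S [[367.8571 230.626 ]] groove [[359.5126 240.6305]] tab top corners W [[299.0, 383.0], [327.0, 383.0], [299.0, 275.0], [327.0, 274.0], [298.0, 226.0], [321.0, 226.0], [276.0, 241.0], [338.0, 240.0]]
S clip_tab [367.5, 230.4] 0.44
W clip [311.7, 282.3] 0.97
W clip_tab [310.3, 316.3] 0.74
W clip_tab [304.0, 284.1] 0.25
```

View pics/c4.png

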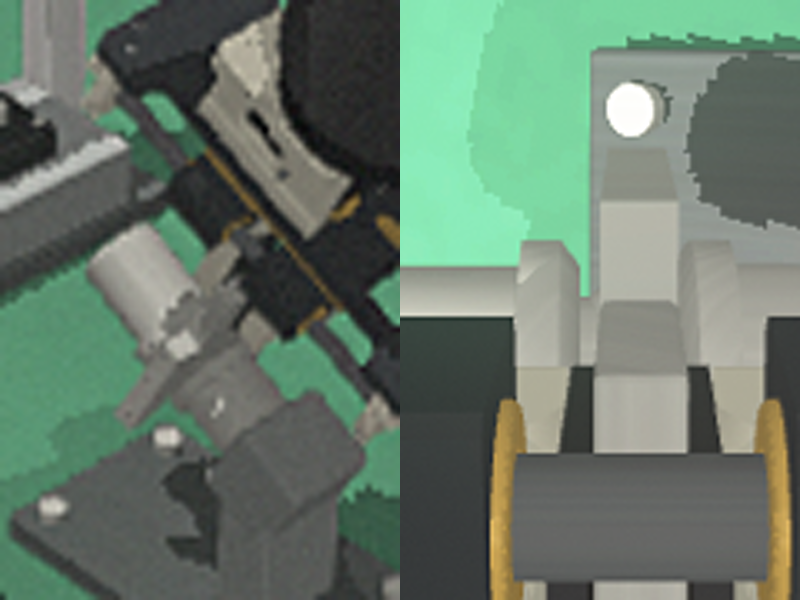

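The crop shows the clip square between the collars, with its shoulders at (640,250). It took 31 N at the home depth and resists being pulled back, so I'm letting go and backing off along the tool axis.

carry_out(
  deltas=[
    [[0, 0, 0, 0, -0.2], [0, 0, 0, 0, -0.2], [0, 0, -0.15, 0, -0.2], [0, 0, -0.4, 0, -0.2], [0, 0, -0.65, 0, -1]],
  ],
)

```text
clock: 22.95
tool_pos: [0.5864, -0.0928, 0.2642]
orientation: [-152.4, -5.0, 10.1]
force: [1.7, -0.2, -0.5]
opening: 0.0308
gripper_force: 0.0
```

```bash
python3 - <<'E'
from plant import ctrl
from h import *
np.set_printoptions(precision=4,suppress=True)
V=ctrl.snapshot("wrist");S=ctrl.snapshot("side");o=ctrl.get_obs();print(o["tool_pos"],o["orientation"],o["clock"],o["opening"],o["force"],o["joint_pos"])
g=np.array([.580,-.010,.115]);M=shaftR(103)
for n,p in(("S",S),("W",V)):
  for k,z in(("clip",0),("clip_tab",.0505),("groove",0)):
    print(n,k,"pred",project(p,g+z*M[:,2]),[(d["centre"],round(float(d["p"]),2)) for d in ctrl.spot_point(p,k)])
T=ctrl.snapshot("wrist")
m=[d for d in ctrl.silhouettes(T,"clip")][:1]
for d in m:
    q=np.argwhere(d["mask"])[:,::-1].astype(np.float32); print(d["p"],cv2.minAreaRect(q))
V8=np.array([[x,y,z] for x in(.005,-.005) for y,z in((.02,.068),(-.02,.068),(-.033,.033),(.033,.033),(-.033,-.03),(.033,-.03))])
for h in(0,.004,.008): print(h,cv2.minAreaRect(cv2.convexHull(project(T,V8@M.T+g+h*M[:,2]).astype(np.float32))))
print("iso",[ (n,d["centre"],round(float(d["p"]),2)) for n,p in(("S",S),("W",V)) for d in ctrl.spot_point(p,"toggle_tip")])
cv2.imwrite("pics/w5.png",T["color"][...,::-1])
E
```

```text
[ 0.5894 -0.0961  0.2699] [-152.7371   -5.6011   10.043 ] 23.05 0.02393681317121664 [-0.6145 -0.2314  0.6791] [ -9.6421  17.7421   7.7837 -27.5204 -85.327  114.6204]
S clip pred [[359.5126 240.6305]] [([361.3, 239.0], 0.86), ([359.9, 278.2], 0.25)]
S clip_tab pred [[367.8571 230.626 ]] [([371.0, 233.1], 0.5)]
S groove pred [[359.5126 240.6305]] [([358.8, 240.9], 0.96), ([295.2, 351.4], 0.93), ([169.4, 210.6], 0.63)]
W clip pred [[307.4801 225.5352]] [([308.1, 226.7], 0.84)]
W clip_tab pred [[309.7599 233.3921]] [([312.4, 233.0], 0.82)]
W groove pred [[307.4801 225.5352]] [([309.3, 224.1], 0.76), ([34.4, 400.0], 0.56)]
0.82 ((313.0077819824219, 230.07284545898438), (21.46917724609375, 90.13054656982422), 1.0416265726089478)
0 ((310.4923095703125, 229.71212768554688), (88.62026977539062, 17.53990936279297), 89.50981903076172)
0.004 ((310.71270751953125, 230.35372924804688), (89.78886413574219, 17.83221435546875), 89.51142120361328)
0.008 ((310.9396057128906, 231.0122528076172), (90.98872375488281, 18.134130477905273), 89.51306915283203)
iso [('S', [282.2, 194.0], 0.63), ('W', [75.7, 259.9], 0.58), ('W', [305.0, 225.3], 0.34)]
```

The clip stays put and matches the home position in both cameras within about 1 mm. Next is the toggle: close the fingers, turn the tool 90° so its narrow side faces the beam, and move to a standoff point on the robot's side of the lever.

```bash
python3 - <<'E'
from plant import ctrl
from h import *
o=ctrl.get_obs();R=Ro.from_euler("xyz",o["orientation"],degrees=True).as_matrix()
np.set_printoptions(precision=3,suppress=True)
cy=np.array([np.cos(np.radians(190.5)),np.sin(np.radians(190.5)),0])
f=lambda a:(R@Ro.from_euler("z",a,degrees=True).as_matrix())[:,1]@cy
a=max(np.arange(40,140,1.),key=lambda a:abs(f(a)));print("turn",a,a/360,f(a),R[:,2])
iso=np.array([.518,.2273,0]);cx=np.array([cy[1]*-1,cy[0],0])*-1;print(cx)
P0=iso+.09*cy+.003*cx+[0,0,.128]
plan(o,[(.53,.0,.30),P0-.15*R[:,2],P0])
E
```

```text
turn 92.0 0.25555555555555554 0.9967596704003626 [-0.006  0.471 -0.882]
[-0.182  0.983 -0.   ]
to (0.53, 0.0, 0.3) -> [-0.181 -0.536  0.053] turn 0.0
to [0.43  0.143 0.26 ] -> [-0.564 -1.161  0.568] turn 0.0
to [0.429 0.214 0.128] -> [-0.564 -1.161  1.318] turn 0.0
```

carry_out(
  deltas=[
    [[-0.1, -0.2, 0, 0.118, -1], [-0.2, -0.45, 0, 0.118, -1], [-0.3, -0.65, 0, 0.118, -1], [-0.4, -0.9, 0.1, 0.118, -1], [-0.4, -0.9, 0.1, 0.118, -1]],
  ],
)

```text
clock: 24.05
tool_pos: [0.4707, 0.0622, 0.3242]
orientation: [-155.4, 14.3, -28.1]
force: [0.8, -0.3, -0.6]
opening: 0.0006
gripper_force: 0.0
```

carry_out(
  deltas=[
    [[0, 0, 0, 0.118, -1], [0, 0, 0, 0.118, -1], [0, 0, 0, 0.118, -1], [0, 0, 0, 0.118, -1], [0, 0, 0, 0.118, -1]],
  ],
)

```text
clock: 24.55
tool_pos: [0.4728, 0.0596, 0.3221]
orientation: [-171.9, 27.0, -71.9]
force: [0.3, 0.4, -0.2]
opening: 0.0005
gripper_force: 0.0
```

```bash
python3 - <<'E'
from plant import ctrl
from h import *
V=ctrl.snapshot("wrist");S=ctrl.snapshot("side")
o=ctrl.get_obs();R=Ro.from_euler("xyz",o["orientation"],degrees=True).as_matrix()
np.set_printoptions(precision=3,suppress=True)
print(o["tool_pos"],o["clock"],o["joint_pos"],"\n",R)
for n,p in(("S",S),("W",V)):
  for k,z in(("toggle_tip",.1565),("isolator",.05),("lamp_switch",.05)):
    for d in ctrl.spot_point(p,k)[:2]: print(n,k,d["centre"],round(float(d["p"]),2),atz(p,d["centre"],z))
cy=np.array([np.cos(np.radians(190.5)),np.sin(np.radians(190.5)),0])
iso=np.array([.518,.2273,0]);cx=np.array([-.182,.983,0])
P0=iso+.09*cy+.003*cx+[0,0,.128]
plan(o,[P0-.15*R[:,2],P0])
E
```

```text
[0.473 0.06  0.322] 24.65 [  6.168   0.892  -5.864 -28.305 -81.401  14.01 ] 
 [[ 0.28  -0.96  -0.005]
 [-0.846 -0.249  0.471]
 [-0.453 -0.128 -0.882]]
S toggle_tip [282.7, 196.5] 0.56 [0.481 0.2   0.156]
S isolator [291.6, 222.0] 0.93 [0.515 0.223 0.05 ]
S lamp_switch [318.2, 204.0] 0.51 [0.62  0.262 0.05 ]
W toggle_tip [284.4, 265.9] 0.76 [0.482 0.217 0.156]
W isolator [270.5, 200.1] 0.65 [0.517 0.226 0.05 ]
W lamp_switch [178.2, 189.7] 0.64 [0.627 0.249 0.05 ]
to [0.43  0.143 0.26 ] -> [-0.275  0.142  0.47 ] turn 0.0
to [0.429 0.214 0.128] -> [-0.275  0.142  1.22 ] turn 0.0
```

carry_out(
  deltas=[
    [[-0.15, 0.08, 0.15, 0.019, -1], [-0.27, 0.14, 0.35, 0.019, -1], [-0.27, 0.14, 0.55, 0.019, -1], [-0.27, 0.14, 0.75, 0.019, -1], [-0.27, 0.14, 0.9, 0.019, -1]],
  ],
)

```text
clock: 25.45
tool_pos: [0.4292, 0.1837, 0.1827]
orientation: [-175.2, 27.7, -79.1]
force: [0.0, -0.1, 0.4]
opening: 0.0005
gripper_force: 0.0
```

```bash
python3 - <<'E'
from plant import ctrl
from h import *
o=ctrl.get_obs();R=Ro.from_euler("xyz",o["orientation"],degrees=True).as_matrix()
np.set_printoptions(precision=3,suppress=True)
print(o["tool_pos"],o["clock"],o["force"],"\n",R)
cy=np.array([np.cos(np.radians(190.5)),np.sin(np.radians(190.5)),0])
iso=np.array([.518,.2273,0]);cx=np.array([-.182,.983,0])
plan(o,[iso+y*cy+.003*cx+[0,0,.128] for y in(.09,.06,.035,.015)])
E
```

```text
[0.429 0.184 0.183] 25.45 [ 0.044 -0.134  0.443] 
 [[ 0.167 -0.986 -0.005]
 [-0.869 -0.15   0.471]
 [-0.465 -0.075 -0.882]]
to [0.429 0.214 0.128] -> [-0.004 -0.001  0.312] turn 0.0
to [0.458 0.219 0.128] -> [-0.003 -0.151  0.324] turn 0.0
to [0.483 0.224 0.128] -> [-0.002 -0.275  0.334] turn 0.0
to [0.503 0.228 0.128] -> [-0.002 -0.375  0.343] turn 0.0
```

carry_out(
  deltas=[
    [[0, 0, 0.16, 0, -1], [0, 0, 0.31, 0, -1], [0, -0.04, 0.315, 0, -1], [0, -0.08, 0.32, 0, -1], [0, -0.12, 0.32, 0, -1]],
  ],
)

```text
clock: 25.95
tool_pos: [0.4552, 0.2165, 0.1308]
orientation: [-175.0, 27.7, -79.1]
force: [-0.4, -0.1, -0.1]
opening: 0.0005
gripper_force: 0.0
```

carry_out(
  deltas=[
    [[0, -0.05, 0, 0, -1], [0, -0.1, 0.005, 0, -1], [0, -0.15, 0.01, 0, -1]],
  ],
)

```text
clock: 26.25
tool_pos: [0.4827, 0.2215, 0.1311]
orientation: [-175.3, 27.8, -79.2]
force: [-5.0, -1.1, 3.7]
opening: 0.0005
gripper_force: 2.8
```

carry_out(
  deltas=[
    [[0, -0.05, 0, 0, -1], [0, -0.1, 0, 0, -1], [0, -0.12, 0, 0, -1]],
  ],
)

```text
clock: 26.55
tool_pos: [0.5088, 0.2254, 0.1324]
orientation: [-175.1, 27.7, -79.2]
force: [-0.5, 0.5, -0.1]
opening: 0.0003
gripper_force: 0.0
```

```bash
python3 - <<'E'
from plant import ctrl
from h import *
V=ctrl.snapshot("wrist");S=ctrl.snapshot("side")
o=ctrl.get_obs();np.set_printoptions(precision=3,suppress=True);print(o["tool_pos"],o["clock"],o["force"])
P={"off":np.array([.4817,.2206,.1565]),"on":np.array([.5543,.234,.1565]),"up":np.array([.518,.2273,.165])}
for n,p in(("S",S),("W",V)):
  print(n,{k:project(p,x).round().tolist() for k,x in P.items()},[(d["centre"],round(float(d["p"]),2)) for d in ctrl.spot_point(p,"toggle_tip")])
E
```

```text
[0.508 0.225 0.132] 26.65 [-0.657 -0.37   0.52 ]
S {'off': [[279.0, 193.0]], 'on': [[301.0, 183.0]], 'up': [[290.0, 185.0]]} []
W {'off': [[379.0, 353.0]], 'on': [[186.0, 344.0]], 'up': [[278.0, 369.0]]} []
```

The push read about 5 N and then dropped to zero, so the toggle snapped over. Backing out.

carry_out(
  deltas=[
    [[0, 0.15, 0, 0, -1], [0, 0.3, -0.05, 0, -1], [0, 0.3, -0.3, 0, -1], [0, 0.3, -0.55, 0, -1], [0, 0.3, -0.8, 0, -1]],
  ],
)

```text
clock: 27.25
tool_pos: [0.4472, 0.1403, 0.2703]
orientation: [-175.2, 27.7, -79.2]
force: [1.8, 1.1, -0.6]
opening: 0.0001
gripper_force: 0.0
```

```bash
python3 - <<'E'
from plant import ctrl
from h import *
V=ctrl.snapshot("wrist");S=ctrl.snapshot("side");T=ctrl.snapshot("top")
o=ctrl.get_obs();np.set_printoptions(precision=3,suppress=True);print(o["tool_pos"],o["clock"],o["force"])
P={"off":np.array([.4817,.2206,.1565]),"on":np.array([.5543,.234,.1565])}
for n,p in(("S",S),("W",V)):
  print(n,{k:project(p,x).round().tolist() for k,x in P.items()},[(d["centre"],round(float(d["p"]),2)) for d in ctrl.spot_point(p,"toggle_tip")])
g=np.array([.580,-.010,.115]);M=shaftR(103)
for n,p in(("S",S),("T",T)):
  for k,z in(("clip",0),("clip_tab",.0505)):
    print(n,k,"pred",project(p,g+z*M[:,2]),[(d["centre"],round(float(d["p"]),2)) for d in ctrl.spot_point(p,k)])
big=lambda p,r,c:cv2.resize(p["color"][r:r+150,c:c+200,::-1],(400,300),interpolation=cv2.INTER_CUBIC)
cv2.imwrite("pics/final.png",np.vstack([np.hstack([big(S,140,230),big(T,130,230)]),np.hstack([cv2.resize(V["color"][...,::-1],(400,300)),cv2.resize(S["color"][205:280,310:410,::-1],(400,300),interpolation=cv2.INTER_CUBIC)])]))
E
```

```text
[0.45  0.14  0.272] 27.4 [-0.123  0.261 -0.927]
S {'off': [[279.0, 193.0]], 'on': [[301.0, 183.0]]} [([301.0, 184.7], 0.45)]
W {'off': [[262.0, 243.0]], 'on': [[167.0, 241.0]]} [([166.9, 238.5], 0.58)]
S clip pred [[359.513 240.63 ]] [([359.8, 240.8], 0.84)]
S clip_tab pred [[367.857 230.626]] [([370.4, 234.1], 0.72)]
T clip pred [[324.523 206.604]] []
T clip_tab pred [[336.049 199.039]] []
```

The toggle is over: both cameras put its tip at the "on" position. The side camera's tab estimate is a few pixels off, so I'll fit the clip's outline numerically before handing in.

```bash
python3 - <<'E'
from plant import ctrl
from h import *
S=ctrl.snapshot("side");T=ctrl.snapshot("top")
g=np.array([.580,-.010,.115]);M=shaftR(103)
prof=np.array([(-.033,-.03),(-.033,.033),(-.02,.033),(-.02,.068),(.02,.068),(.02,.033),(.033,.033),(.033,-.03),(.0165,-.03),(.0165,.013),(-.0165,.013),(-.0165,-.03)])
def render(p,h,rx,ry):
    m=np.zeros((1920,2560),np.uint8);Q=M@Ro.from_euler("xy",[rx,ry],degrees=True).as_matrix()
    F=[project(p,np.c_[np.full(12,x),prof]@Q.T+g+h*M[:,2]) for x in np.linspace(-.005,.005,9)]
    for f in F: cv2.fillPoly(m,[(f*4).astype(int)],1)
    return cv2.resize(m,(640,480),interpolation=cv2.INTER_AREA)>0
for n,p in(("S",S),("T",T)):
    D=[d for d in ctrl.silhouettes(p,"clip") if np.hypot(*(np.array(d["centre"])-project(p,g+.02*M[:,2])[0]))<25]
    if not D: print(n,"none");continue
    K=D[0]["mask"]
    r=sorted([((K&(q:=render(p,h,rx,ry))).sum()/(K|q).sum(),h,rx,ry) for h in(-.003,0,.004,.008,.012) for rx in(-8,-4,0,4,8) for ry in(-9,-6,-3,0,3,6,9)])[::-1]
    print(n,D[0]["p"],D[0]["centre"],K.sum(),[tuple(np.round(x,3)) for x in r[:6]])
    print([round((K&(q:=render(p,h,0,0))).sum()/(K|q).sum(),3) for h in(-.003,0,.004,.008,.012)])
print(ctrl.get_obs()["clock"])
E
```

```text
S 0.57 [364.1, 237.2] 245 [(np.float64(0.743), np.float64(-0.003), np.float64(-4.0), np.float64(-6.0)), (np.float64(0.719), np.float64(0.0), np.float64(-4.0), np.float64(-6.0)), (np.float64(0.717), np.float64(0.0), np.float64(-8.0), np.float64(-6.0)), (np.float64(0.714), np.float64(-0.003), np.float64(-8.0), np.float64(-6.0)), (np.float64(0.71), np.float64(0.0), np.float64(0.0), np.float64(-6.0)), (np.float64(0.708), np.float64(-0.003), np.float64(4.0), np.float64(-6.0))]
[np.float64(0.585), np.float64(0.584), np.float64(0.558), np.float64(0.534), np.float64(0.499)]
T none
27.9
```

```bash
python3 - <<'E'
from plant import ctrl
print(ctrl.close_job())
E
```

```text
the job is handed in; nothing more can be done
None
```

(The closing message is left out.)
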